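Free the top tumbler from the nested stack and stand it on its coaster

ROBOT

A 7-joint arm with a two-finger parallel gripper is mounted at the origin on the work surface. World frame = base frame: x ahead of the robot, y to its left, z up, the work surface at z = 0. Lengths are in m, angles in rad, forces in N, time in s.
With the tool pointing down it reaches from about 0.425 to 0.95 m from the base axis. Payload 16.7 kg.
Tool frame: the origin (TCP) lies on the centre line of the jaws, within the pads' length; the fingertips stand robot.tip_reach ahead of it and the grasp point (between the pads) is the TCP (robot.tip_reach is the distance from the TCP to the fingertips, in m); z points along the fingers, y is the direction in which the jaws open and shut (so a half turn about z gives the same grasp; the last joint's range is limited). The gripper opens to 94 mm and grips with 3 to 60 N. Pads are 16 mm wide; open, the fingers measure 119 mm over their backs; the gripper's body (75 mm by 177 mm) begins 78 mm behind the grasp point.
Start: joints at [-1.272, 0.426, 0.074, 1.606, -0.034, 1.111, -0.067], TCP at [0.293, 0.608, 0.193] pointing down, gripper open.
Joint ranges: [-2.85, 2.85], [-0.5, 2.14], [-1.23, 1.37], [0.21, 2.46], [-1.02, 4.16], [0.16, 2.05], [-2.73, 2.73]. Speed limits (rad/s): [1.89, 1.89, 2.39, 2.39, 3.01, 3.01, 3.01].

INTERFACE

Orientations are given as [roll, pitch, yaw] about the fixed x, y, z axes, in that order (R = Rz(yaw) Ry(pitch) Rx(roll)).
In Python, from cell import status, cams, robot gives the robot as it stands.
- The arm moves only by the tool move_arm, never from a script. Its argument "rows" is a list of rows, each an object of numbers: "gripper": the gripper command: -1 is fully open, 1 is shut, values between are in proportion; "tx", "ty", "tz": the shift along the tool's x, y, z in mm; "rx", "ry", "rz": the turn, a rotation vector about the tool's x, y, z in rad. In form: [{"gripper": .., "tx": .., "ty": .., "tz": .., "rx": .., "ry": .., "rz": ..}, ...]. A call has 1 to 20 rows; each row is the pose to reach, as a shift and turn from the pose commanded when the call began, along the tool's axes at that moment; what a row does not reach only later rows make up. A row lasts 1/12 s, in which the tool goes at most 41.7 mm and 7.16 degrees, less where a joint would pass 70% of its speed; a pose out of reach is approached as far as the arm can. A call with a gripper value outside its range is refused whole. The fingers move at their own pace and stop on an object; "force" is the grip in N (left out, the last holds). Time passes only in rows, so rows that repeat a pose let the fingers close. It gives the time, the measured TCP pose, the force and the opening at its end, in the units of the state.
- status.get_obs(): the state, without advancing time (a new reading comes with each control period).
- cams.capture(name): name is "side" or "top" or "wrist"; returns (picture, depth): 420x560x3 uint8, red, green, blue; 420x560 float32, m along the optical axis (not along the pixel's ray), 0 where there is no reading.
- cams.calibration(name): a dict with "mtx" (3x3 intrinsics, pixels), "T" (4x4, takes a point from camera to world coordinates). Camera axes: x right, y down, z forward; pixel columns grow to the right and rows downward; lengths in m; the calibration is good to about 2 mm. A picture is of the moment at which its call begins: read the wrist's pose just before it. calibration takes no time and is no camera call; for the wrist camera it gives the pose at the moment of the call.
- robot.job_done(): hands the job in, once; it reports no verdict.
The state is a dict: "clock": time; "joints": joint angles; "qd": joint speeds; "tau": joint torques, N m; "ee_pos": TCP position; "tcp_rot": TCP orientation; "contact_force": force on the tool from outside, world axes, zero at the start; "torque": the same for the moment, N m; "gripper_width": opening from 0.0 (shut) to 1.0 (fully open).
Only numpy, scipy, OpenCV 4.12 (cv2) and the standard library are available. Lean on these libraries where they do the work, as an engineer would, in place of code of your own. Each camera call takes 0.05 s, during which the arm holds its last target. There are 200 camera calls.

TASK

Take the uppermost of the three nested tumblers off the stack: it clings a little to the one below, so pull it straight up until it is free, and leave the other two nested and standing where they are. Keep it upright and set it down, without dropping it, on the round stone coaster so that its whole foot is on the stone, then let go. Do not disturb the other things on the shelf.

Things in the scene. Friction and masses are not known exactly. Their poses are not given: they have to be found in the camera images.
- top_tumbler: the uppermost of three identical nested, handleless, sand-coloured stoneware tumblers, mouth up, each 94 mm tall; this one 0.17 to 0.27 kg. Foot 43 mm in diameter; tapered body, 60 mm wide at 58 mm height; from 60 to 94 mm height a plain, nearly straight rim band 68 mm in diameter, wall 3 mm. Only this band shows while nested; fingers can grip across it. Origin: centre of the foot's underside, z up
- middle_tumbler: the second tumbler of the stack, same shape, 0.22 kg. The shoulder under the top one's band rests on this one's rim, its origin 34 mm below the top one's. Sprung bumps on a grey silicone ring, 51 mm above each foot, cling inside the rim below: pulling one up takes its weight plus 1 to 2.5 N for about 10 mm, then it slides free; its foot clears the mouth after 60 mm. Origin as for the top one
- bottom_tumbler: the lowest tumbler of the stack, same shape, 0.22 kg, standing loose on the glass shelf, its origin 34 mm below the middle one's; the whole stack is 162 mm tall. Origin: centre of its foot's underside, z up
- coaster: a flat round grey stone coaster, 100 mm in diameter and 9 mm thick, lying loose on the shelf (0.13 kg). Origin: centre of its underside, z up; the tumbler's foot stands 9 mm above it
- shelf: a clear glass shelf, 660 mm long (its y) and 220 mm deep (its x), 10 mm thick, held by two chrome clamps on its far edge to a low tiled ledge; a washbasin lies beneath. Fixed. Origin: centre of its top face, which lies 30 mm above the robot's mounting surface; x points away from the robot, turned by at most 0.06 rad
- swab_holder: a stainless steel swab holder: a cylinder 70 mm in diameter and 96 mm tall with a closed domed lid, a hinge behind and a thumb lever in front (20 mm out). Leave it alone. Origin: centre of its underside, z up
- toothbrush_case: a closed blue plastic toothbrush case, 205 mm long (its y), 30 mm wide, 25 mm high, lying along the back of the shelf. Leave it alone. Origin: centre of its underside, z up
- compact_mirror: a closed round black compact mirror, 72 mm in diameter, 15 mm thick, lying flat near the back of the shelf. Leave it alone. Origin: centre of its underside, z up
- cream_jar: a closed white jar of face cream, 57 mm in diameter, 47 mm tall, near the back of the shelf. Leave it alone. Origin: centre of its underside, z up
Not all that is in view belongs to the job. What is shaped like the top_tumbler but red is not meant.

How it is judged:
By the outcome, as a careful person would: the job done as asked, in the order asked, and still so for the second after the job is handed in, with the robot touching nothing.
It also fails if it takes over 42 s, if anything falls off the work surface, if the arm or the gripper's body presses on something with over 40 N, if the wrist force passes 120 N, or if a joint passes its speed limit or range.

## Working session

There is one attempt and no reset: what is moved stays moved. The work goes in short steps, Python scripts to look and compute and a tool call to move; the robot and the scene stay as the last step left them, time stands still between calls to the robot, and variables do not carry over. Pictures are saved under pics/ and viewed, about 8 in all and at most 12, crops included, and the job is handed in when it is done.

Besides the shell and the picture viewer there is one more tool, called after "Request:" as name([rows], argument=value, ...), one row to a line, values as JSON. move_arm: Moves the arm, as the interface text tells. Its arguments: {"type":"object","properties":{"rows":{"type":"array"},"force":{"type":"number"}},"required":["rows"]}

```bash
mkdir -p pics; cat > h.py <<'E'
import numpy as np, cv2
from cell import status, cams, robot
def cap(n):
    K=cams.calibration(n); im,d=cams.capture(n)
    return im,d,np.array(K["mtx"]),np.array(K["T"])
def cloud(d,K,T):
    v,u=np.mgrid[:d.shape[0],:d.shape[1]]
    p=np.stack([(u-K[0,2])/K[0,0]*d,(v-K[1,2])/K[1,1]*d,d,np.ones_like(d)],-1)@T.T
    p=p[...,:3]; p[d<=0]=np.nan; return p
def plane(u,v,z,K,T):
    r=T[:3,:3]@np.linalg.solve(K,[u,v,1.]); o=T[:3,3]; return o+r*(z-o[2])/r[2]
E
python3 - <<'E'
from h import *
print(status.get_obs(), robot.tip_reach)
for n in("top","side"):
    im,d,K,T=cap(n); cv2.imwrite(f"pics/{n}0.png",im[...,::-1]); np.savez(f"pics/{n}0.npz",im=im,d=d,K=K,T=T); print(n,K.round(1).tolist(),T.round(3).tolist())
E
```

```text
{'clock': 0.0, 'joints': array([-1.27152172,  0.42676101,  0.07383628,  1.6066107 , -0.03412503,
        1.11079253, -0.06706994]), 'qd': array([-0.00076151,  0.00121774,  0.00118357, -0.00094112, -0.00120983,
       -0.00271842, -0.00017807]), 'tau': array([-3.75520858e-04, -9.35825729e+01,  3.66605334e+00, -4.54175413e+01,
       -4.90012346e-02,  2.04475812e-02,  1.02153053e-04]), 'ee_pos': array([0.29267069, 0.60773957, 0.1919542 ]), 'tcp_rot': array([-3.14028192e+00,  7.09595535e-05,  2.69281855e+00]), 'contact_force': array([ 0.16566743, -1.4337285 , -0.73832964]), 'torque': array([ 0.01900577, -0.01179188,  0.00959398]), 'gripper_width': 1.0013917755275896} 0.019
top [[407.6, 0.0, 286.4], [0.0, 407.6, 213.4], [0.0, 0.0, 1.0]] [[-0.022, -0.999, 0.026, 0.439], [-1.0, 0.022, 0.008, 0.029], [-0.009, -0.026, -1.0, 0.966], [0.0, 0.0, 0.0, 1.0]]
side [[387.1, 0.0, 285.3], [0.0, 387.1, 213.2], [0.0, 0.0, 1.0]] [[0.904, -0.296, 0.309, 0.226], [-0.428, -0.598, 0.678, -0.486], [-0.016, -0.745, -0.667, 0.608], [0.0, 0.0, 0.0, 1.0]]
```

View pics/top0.png

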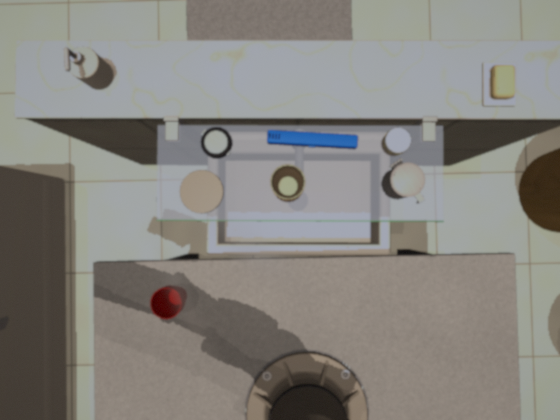

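View pics/side0.png

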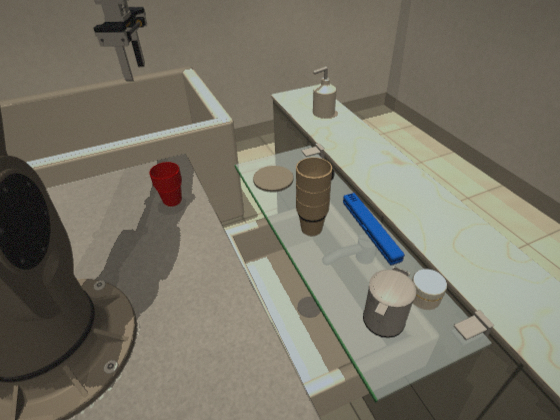

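Top view: the nested sand stack is at (288,183), the coaster at (201,191), the mirror at (216,142), the case at (312,139), the jar at (398,140) and the swab holder at (407,180). Candidates that could be taken for the tumbler are the sand stack (288,183; side view 313,175), the red tumbler (166,302; side view 168,183), which is excluded by colour, and the round steel holder (407,180). I choose the sand stack.

```bash
python3 - <<'E'
from h import *
from scipy.optimize import least_squares
def circ(p):
    f=lambda q:np.hypot(p[:,0]-q[0],p[:,1]-q[1])-q[2]
    return least_squares(f,[*np.mean(p,0)[:2],.04],loss='soft_l1',f_scale=.001).x
C={}
for n in("top","side"):
    z=np.load(f"pics/{n}0.npz"); C[n]=(z['im'],z['d'],z['K'],z['T']); P=cloud(z['d'],z['K'],z['T'])
    s0=plane(288,183,.19,*[np.load("pics/top0.npz")[k] for k in"KT"])
    near=np.hypot(P[...,0]-s0[0],P[...,1]-s0[1])<.06
    m=near&(P[...,2]>.150); q=P[m]; print(n,"s0",s0.round(3),"n",m.sum(),"zmax",np.percentile(q[:,2],[50,90,99]).round(4) if len(q) else 0)
    q=P[near&(P[...,2]>.184)]
    if len(q)>10: print(" rim circ",circ(q).round(4),len(q), q.min(0).round(3),q.max(0).round(3))
    c0=plane(201,191,.039,*[np.load("pics/top0.npz")[k] for k in"KT"])
    m=(np.hypot(P[...,0]-c0[0],P[...,1]-c0[1])<.07)&(abs(P[...,2]-.039)<.005)
    hsv=cv2.cvtColor(C[n][0],cv2.COLOR_RGB2HSV)
    cn,_=cv2.findContours(m.astype(np.uint8),0,2)
    if cn:
        k=max(cn,key=cv2.contourArea)[:,0]; w=np.array([plane(u,v,.039,z['K'],z['T']) for u,v in k]); print(" coaster",circ(w).round(4),"median z",np.median(P[m][:,2]).round(4), m.sum())
# rim outer contour from top by colour + other things
im,d,K,T=C["top"]; P=cloud(d,K,T)
for nm,(u,v) in dict(holder=(407,180),jar=(398,140),mirror=(216,142),case=(312,139),red=(166,302)).items():
    print(nm,P[v,u].round(3))
cv2.imwrite("pics/crop.png",np.hstack([cv2.resize(im[140:230,240:340],(400,360),interpolation=2),cv2.resize(C['side'][0][140:250,260:370],(360,360),interpolation=2)])[...,::-1])
E
```

```text
top s0 [0.517 0.031 0.19 ] n 472 zmax [0.1673 0.1927 0.1945]
 rim circ [0.5197 0.0316 0.0323] 175 [ 0.487 -0.002  0.184] [0.553 0.065 0.195]
 coaster [0.5183 0.2294 0.0491] median z 0.0397 1522
side s0 [0.517 0.031 0.19 ] n 1205 zmax [0.1738 0.19   0.1922]
 rim circ [0.5207 0.0291 0.0323] 303 [ 0.487 -0.005  0.184] [0.554 0.063 0.193]
 coaster [0.5183 0.2247 0.0493] median z 0.0382 803
holder [ 0.524 -0.214  0.129]
jar [ 0.617 -0.211  0.077]
mirror [0.629 0.192 0.047]
case [ 0.629 -0.025  0.054]
red [0.266 0.317 0.026]
```

View pics/crop.png

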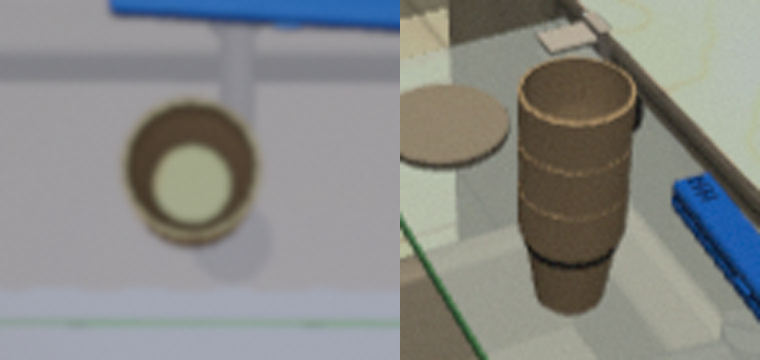

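The crop confirms three bands of sand colour with the top rim open: stack centre ≈ (0.520, 0.031) and rim z 0.192 (expected 0.192). The coaster is at ≈ (0.518, 0.227), radius 49 mm, z 0.039, which also matches. I'll move above the stack, then refine with the wrist camera.

Request:
move_arm([
  {"gripper": -1, "tx": -20, "ty": -20, "tz": -30},
  {"gripper": -1, "tx": -455, "ty": -421, "tz": -80},
  {"gripper": -1, "tx": -455, "ty": -421, "tz": -80},
  {"gripper": -1, "tx": -455, "ty": -421, "tz": -80},
  {"gripper": -1, "tx": -455, "ty": -421, "tz": -80},
  {"gripper": -1, "tx": -455, "ty": -421, "tz": -80},
  {"gripper": -1, "tx": -455, "ty": -421, "tz": -80},
  {"gripper": -1, "tx": -455, "ty": -421, "tz": -80},
  {"gripper": -1, "tx": -455, "ty": -421, "tz": -80},
  {"gripper": -1, "tx": -455, "ty": -421, "tz": -80},
  {"gripper": -1, "tx": -455, "ty": -421, "tz": -80},
  {"gripper": -1, "tx": -455, "ty": -421, "tz": -80},
  {"gripper": -1, "tx": -455, "ty": -421, "tz": -80},
  {"gripper": -1, "tx": -455, "ty": -421, "tz": -80},
  {"gripper": -1, "tx": -455, "ty": -421, "tz": -80},
  {"gripper": -1, "tx": -455, "ty": -421, "tz": -80},
  {"gripper": -1, "tx": -455, "ty": -421, "tz": -80},
  {"gripper": -1, "tx": -455, "ty": -421, "tz": -80},
  {"gripper": -1, "tx": -455, "ty": -421, "tz": -80},
  {"gripper": -1, "tx": -455, "ty": -421, "tz": -80},
])

```text
$.rows[0]: bad value
```

Request:
move_arm([
  {"gripper": -1, "tx": -20, "ty": -20, "tz": -30, "rx": 0, "ry": 0, "rz": 0},
  {"gripper": -1, "tx": -455, "ty": -421, "tz": -80, "rx": 0, "ry": 0, "rz": 0},
  {"gripper": -1, "tx": -455, "ty": -421, "tz": -80, "rx": 0, "ry": 0, "rz": 0},
  {"gripper": -1, "tx": -455, "ty": -421, "tz": -80, "rx": 0, "ry": 0, "rz": 0},
  {"gripper": -1, "tx": -455, "ty": -421, "tz": -80, "rx": 0, "ry": 0, "rz": 0},
  {"gripper": -1, "tx": -455, "ty": -421, "tz": -80, "rx": 0, "ry": 0, "rz": 0},
  {"gripper": -1, "tx": -455, "ty": -421, "tz": -80, "rx": 0, "ry": 0, "rz": 0},
  {"gripper": -1, "tx": -455, "ty": -421, "tz": -80, "rx": 0, "ry": 0, "rz": 0},
  {"gripper": -1, "tx": -455, "ty": -421, "tz": -80, "rx": 0, "ry": 0, "rz": 0},
  {"gripper": -1, "tx": -455, "ty": -421, "tz": -80, "rx": 0, "ry": 0, "rz": 0},
  {"gripper": -1, "tx": -455, "ty": -421, "tz": -80, "rx": 0, "ry": 0, "rz": 0},
  {"gripper": -1, "tx": -455, "ty": -421, "tz": -80, "rx": 0, "ry": 0, "rz": 0},
  {"gripper": -1, "tx": -455, "ty": -421, "tz": -80, "rx": 0, "ry": 0, "rz": 0},
  {"gripper": -1, "tx": -455, "ty": -421, "tz": -80, "rx": 0, "ry": 0, "rz": 0},
  {"gripper": -1, "tx": -455, "ty": -421, "tz": -80, "rx": 0, "ry": 0, "rz": 0},
  {"gripper": -1, "tx": -455, "ty": -421, "tz": -80, "rx": 0, "ry": 0, "rz": 0},
  {"gripper": -1, "tx": -455, "ty": -421, "tz": -80, "rx": 0, "ry": 0, "rz": 0},
  {"gripper": -1, "tx": -455, "ty": -421, "tz": -80, "rx": 0, "ry": 0, "rz": 0},
])

```text
clock: 1.6
ee_pos: [0.52, 0.031, 0.2724]
tcp_rot: [-3.141, -0.0, 2.691]
contact_force: [-0.3, 0.3, -0.5]
gripper_width: 1.002
```

```bash
python3 - <<'E'
from h import *
from scipy.optimize import least_squares
im,d,K,T=cap("wrist"); cv2.imwrite("pics/w1.png",im[...,::-1]); P=cloud(d,K,T)
print(T.round(3).tolist())
near=(np.hypot(P[...,0]-.52,P[...,1]-.031)<.05)
q=P[near&(P[...,2]>.186)&(P[...,2]<.2)]
f=lambda c:np.hypot(q[:,0]-c[0],q[:,1]-c[1])-c[2]
print(len(q),least_squares(f,[.52,.03,.033],loss='soft_l1',f_scale=.001).x.round(4),np.percentile(q[:,2],[50,95]).round(4),q.min(0).round(4),q.max(0).round(4))
E
```

```text
[[0.434, 0.875, 0.213, 0.459], [0.901, -0.422, -0.104, 0.061], [-0.001, 0.237, -0.971, 0.465], [0.0, 0.0, 0.0, 1.0]]
1198 [0.5205 0.0326 0.0322] [0.1923 0.1938] [ 0.4874 -0.0016  0.186 ] [0.5549 0.0658 0.1945]
```

View pics/w1.png

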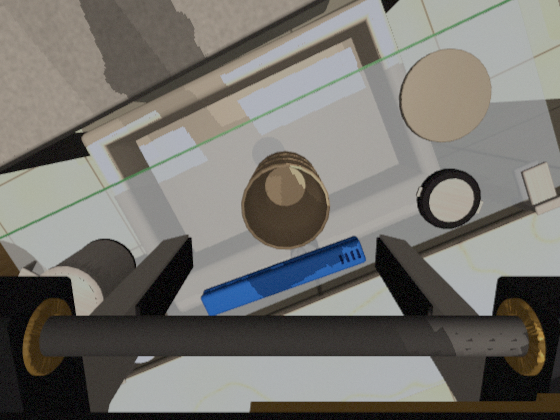

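Wrist view: the stack rim is at (285,205) between the open fingers, and the coaster is at (446,95). The rim centre of (0.5205, 0.0326) agrees to within 2 mm. Descending so the tips stay above the middle band's edge (0.158), then gripping.

Request:
move_arm([
  {"gripper": -1, "tx": 0, "ty": 1, "tz": 20, "rx": 0, "ry": 0, "rz": 0},
  {"gripper": -1, "tx": 0, "ty": 1, "tz": 40, "rx": 0, "ry": 0, "rz": 0},
  {"gripper": -1, "tx": 0, "ty": 1, "tz": 60, "rx": 0, "ry": 0, "rz": 0},
  {"gripper": -1, "tx": 0, "ty": 1, "tz": 75, "rx": 0, "ry": 0, "rz": 0},
  {"gripper": -1, "tx": 0, "ty": 1, "tz": 85, "rx": 0, "ry": 0, "rz": 0},
  {"gripper": -1, "tx": 0, "ty": 1, "tz": 89, "rx": 0, "ry": 0, "rz": 0},
  {"gripper": -1, "tx": 0, "ty": 1, "tz": 89, "rx": 0, "ry": 0, "rz": 0},
  {"gripper": -1, "tx": 0, "ty": 1, "tz": 89, "rx": 0, "ry": 0, "rz": 0},
])

```text
clock: 2.32
ee_pos: [0.5208, 0.0327, 0.1842]
tcp_rot: [3.141, 0.0, 2.693]
contact_force: [0.0, -0.5, -0.3]
gripper_width: 1.001
```

Request:
move_arm([
  {"gripper": -0.6, "tx": 0, "ty": 0, "tz": 0, "rx": 0, "ry": 0, "rz": 0},
  {"gripper": -0.55, "tx": 0, "ty": 0, "tz": 0, "rx": 0, "ry": 0, "rz": 0},
  {"gripper": -0.5, "tx": 0, "ty": 0, "tz": 0, "rx": 0, "ry": 0, "rz": 0},
  {"gripper": -0.45, "tx": 0, "ty": 0, "tz": 0, "rx": 0, "ry": 0, "rz": 0},
  {"gripper": -0.4, "tx": 0, "ty": 0, "tz": 0, "rx": 0, "ry": 0, "rz": 0},
  {"gripper": 0, "tx": 0, "ty": 0, "tz": 0, "rx": 0, "ry": 0, "rz": 0},
  {"gripper": 1, "tx": 0, "ty": 0, "tz": 0, "rx": 0, "ry": 0, "rz": 0},
  {"gripper": 1, "tx": 0, "ty": 0, "tz": 0, "rx": 0, "ry": 0, "rz": 0},
  {"gripper": 1, "tx": 0, "ty": 0, "tz": 0, "rx": 0, "ry": 0, "rz": 0},
  {"gripper": 1, "tx": 0, "ty": 0, "tz": 0, "rx": 0, "ry": 0, "rz": 0},
], force=25)

```text
clock: 3.15
ee_pos: [0.5205, 0.0323, 0.1837]
tcp_rot: [-3.142, -0.0, 2.693]
contact_force: [-0.1, 0.8, 0.4]
gripper_width: 0.382
```

The opening of 0.38 (36 mm) doesn't match a 68 mm rim, so I'm checking before lifting.

```bash
python3 - <<'E'
from h import *
im,d,K,T=cap("side"); im2,*_=cap("wrist")
print(status.get_obs()['gripper_width'])
cv2.imwrite("pics/c2.png",np.hstack([cv2.resize(im[80:280,220:420],(400,400)),cv2.resize(im2,(400,300),interpolation=3)[:,:] if 0 else cv2.copyMakeBorder(cv2.resize(im2,(400,300)),50,50,0,0,0)])[...,::-1])
E
```

```text
0.29603077621480184
```

View pics/c2.png

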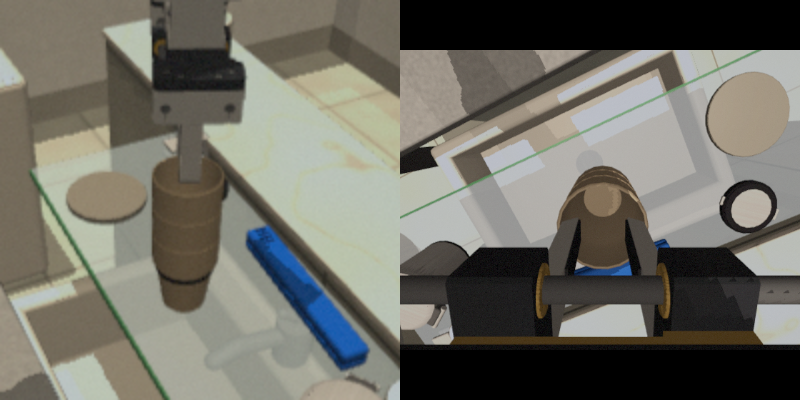

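```bash
python3 - <<'E'
from h import *
print(status.get_obs())
for n in("side","wrist","top"):
    im,d,K,T=cap(n); P=cloud(d,K,T); np.savez(f"pics/{n}2.npz",im=im,d=d,K=K,T=T)
    if n=="side":
        for v in range(120,215,5): print(v,P[v,315].round(3),im[v,315])
        Ti=np.linalg.inv(T)
        for p in [(.514,.019,.165),(.5,-.0,.192)]:
            c=K@(Ti@[*p,1])[:3]; print(p,c[:2]/c[2])
    dark=(im.max(-1)<90)
    m=(np.hypot(P[...,0]-.5205,P[...,1]-.032)<.05)&(P[...,2]>.15)
    t=np.array([.434,.901]); s=(P[...,:2]-[.5205,.032])@t; o=(P[...,:2]-[.5205,.032])@[-.901,.434]
    mm=m&(P[...,2]>.196)&(P[...,2]<.24); print(n,"above rim: jaw coord pct",np.percentile(s[mm],[1,25,50,75,99]).round(3) if mm.any() else None,mm.sum(), "o",np.percentile(o[mm],[1,50,99]).round(3) if mm.any() else 0)
E
```

```text
{'clock': 3.25, 'joints': array([-0.59332786,  0.19236607,  0.46690479,  1.97864874, -0.10287037,
        0.99323456,  1.04441352]), 'qd': array([-0.00098926,  0.00012698,  0.00061548, -0.00154546, -0.00101231,
       -0.0007006 ,  0.0006144 ]), 'tau': array([ 5.40212568e-03, -5.71214998e+01,  4.89176095e+00, -4.22368670e+01,
       -1.86577148e-03,  7.50436052e-02, -2.72537336e-04]), 'ee_pos': array([0.52054548, 0.03229722, 0.18365545]), 'tcp_rot': array([-3.14153606e+00, -4.36675364e-05,  2.69276395e+00]), 'contact_force': array([ 0.23819433, -0.00998992, -0.12343525]), 'torque': array([-0.00681621, -0.01979377, -0.02507472]), 'gripper_width': 0.29603077621480184}
120 [ 0.477 -0.046  0.336] [32 33 23]
125 [ 0.477 -0.046  0.327] [61 61 56]
130 [ 0.478 -0.045  0.319] [95 89 81]
135 [ 0.482 -0.039  0.306] [95 90 81]
140 [ 0.482 -0.039  0.297] [96 92 82]
145 [0.509 0.006 0.256] [97 91 81]
150 [0.51  0.008 0.245] [98 92 83]
155 [0.509 0.006 0.236] [99 94 83]
160 [0.511 0.008 0.224] [96 91 82]
165 [0.51  0.007 0.214] [97 91 83]
170 [0.516 0.016 0.196] [85 74 59]
175 [0.537 0.052 0.154] [99 84 60]
180 [0.508 0.    0.186] [90 73 56]
185 [ 0.508 -0.001  0.175] [91 76 56]
190 [0.51  0.002 0.161] [91 75 57]
195 [0.51  0.001 0.15 ] [88 75 55]
200 [ 0.51  -0.     0.139] [88 75 57]
205 [ 0.51  -0.001  0.127] [95 79 59]
210 [ 0.51  -0.     0.113] [91 77 57]
(0.514, 0.019, 0.165) [312.64689484 182.72736317]
(0.5, -0.0, 0.192) [311.26429861 178.60542602]
side above rim: jaw coord pct [-0.029 -0.027 -0.027 -0.026  0.015] 215 o [-0.011 -0.     0.008]
wrist above rim: jaw coord pct [-0.023 -0.015  0.013  0.017  0.025] 2257 o [-0.007  0.009  0.01 ]
top above rim: jaw coord pct None 0 o 0
```

```bash
python3 - <<'E'
from h import *
for n in("wrist","side"):
    z=np.load(f"pics/{n}2.npz"); im,d,K,T=[z[k] for k in("im","d","K","T")]; P=cloud(d,K,T)
    s=(P[...,:2]-[.5205,.0323])@[.434,.901]; o=(P[...,:2]-[.5205,.0323])@[-.901,.434]
    hsv=cv2.cvtColor(im,cv2.COLOR_RGB2HSV); 
    m=(abs(s)<.032)&(abs(o)<.014)&(P[...,2]>.14)&(P[...,2]<.25)
    for side in(-1,1):
        mm=m&(s*side>.005)
        for lo in np.arange(.14,.25,.01):
            k=mm&(P[...,2]>=lo)&(P[...,2]<lo+.01)
            if k.sum()>3: print(n,side,round(lo,3),k.sum(),"s",np.percentile(s[k],[5,50,95]).round(3),"o",np.median(o[k]).round(3),"rgb",np.median(im[k],0))
    q=(P[...,2]>.186)&(P[...,2]<.197)&(np.hypot(s,o)<.045)&(np.hypot(s,o)>.028); print(n,"rim z",np.percentile(P[q][:,2],[50,95]).round(4))
E
```

```text
wrist -1 0.14 119 s [-0.026 -0.025 -0.022] o -0.001 rgb [73. 61. 47.]
wrist -1 0.15 222 s [-0.029 -0.027 -0.024] o 0.002 rgb [71. 59. 45.]
wrist -1 0.16 137 s [-0.031 -0.03  -0.027] o 0.001 rgb [68. 56. 44.]
wrist -1 0.17 79 s [-0.031 -0.03  -0.029] o -0.001 rgb [66. 55. 42.]
wrist -1 0.18 78 s [-0.031 -0.03  -0.029] o 0.0 rgb [65. 54. 41.]
wrist -1 0.19 216 s [-0.032 -0.031 -0.011] o 0.005 rgb [120.  102.5  80. ]
wrist -1 0.2 188 s [-0.021 -0.014 -0.011] o 0.009 rgb [77. 71. 64.]
wrist -1 0.21 240 s [-0.022 -0.016 -0.011] o 0.009 rgb [77.5 73.  66. ]
wrist -1 0.22 308 s [-0.022 -0.015 -0.011] o 0.009 rgb [77. 72. 66.]
wrist -1 0.23 357 s [-0.022 -0.015 -0.011] o 0.009 rgb [78. 73. 66.]
wrist -1 0.24 424 s [-0.022 -0.015 -0.011] o 0.009 rgb [78. 73. 66.]
wrist 1 0.14 122 s [0.022 0.025 0.026] o -0.001 rgb [78. 65. 50.]
wrist 1 0.15 214 s [0.025 0.027 0.03 ] o 0.002 rgb [76.5 64.  49. ]
wrist 1 0.16 126 s [0.028 0.03  0.031] o 0.001 rgb [73.  61.  46.5]
wrist 1 0.17 74 s [0.03  0.031 0.032] o 0.0 rgb [71. 59. 46.]
wrist 1 0.18 77 s [0.03  0.031 0.032] o -0.0 rgb [68. 56. 44.]
wrist 1 
[... 928 characters left out ...]
-0.002 rgb [96. 91. 81.]
side -1 0.22 52 s [-0.029 -0.027 -0.026] o -0.001 rgb [96. 90. 81.]
side -1 0.23 55 s [-0.028 -0.027 -0.026] o -0.001 rgb [96. 91. 82.]
side -1 0.24 52 s [-0.029 -0.027 -0.026] o -0.001 rgb [96. 90. 81.]
side 1 0.15 65 s [0.023 0.025 0.03 ] o -0.001 rgb [97. 82. 61.]
side 1 0.16 28 s [0.025 0.027 0.029] o 0.008 rgb [94.  80.  59.5]
side 1 0.17 19 s [0.024 0.027 0.03 ] o 0.01 rgb [92. 77. 58.]
side 1 0.18 21 s [0.025 0.028 0.029] o 0.01 rgb [89. 75. 56.]
side 1 0.19 6 s [0.014 0.027 0.03 ] o 0.009 rgb [96.5 82.5 68. ]
side 1 0.2 5 s [0.013 0.014 0.015] o 0.007 rgb [92. 87. 77.]
side 1 0.22 6 s [0.012 0.014 0.015] o 0.007 rgb [86.5 81.5 75. ]
side rim z [0.1901 0.1922]
```

Both cameras show the fingertips at z ≈ 0.198, so they closed above the rim (0.192) and touched nothing. The real tips sit ≈ 14 mm above the reported TCP z, not 19 mm below it, so the reported pose is about 33 mm off along the tool. From here I trust the cameras. I'll reopen and go down by 33 mm.

Request:
move_arm([
  {"gripper": -1, "tx": 0, "ty": 0, "tz": -5, "rx": 0, "ry": 0, "rz": 0},
  {"gripper": -1, "tx": 0, "ty": 0, "tz": -5, "rx": 0, "ry": 0, "rz": 0},
  {"gripper": -1, "tx": 0, "ty": 0, "tz": -5, "rx": 0, "ry": 0, "rz": 0},
  {"gripper": -1, "tx": 0, "ty": 0, "tz": -5, "rx": 0, "ry": 0, "rz": 0},
  {"gripper": -1, "tx": 0, "ty": 0, "tz": -5, "rx": 0, "ry": 0, "rz": 0},
  {"gripper": -1, "tx": 0, "ty": 0, "tz": -5, "rx": 0, "ry": 0, "rz": 0},
  {"gripper": -1, "tx": 0, "ty": 0, "tz": -5, "rx": 0, "ry": 0, "rz": 0},
  {"gripper": -1, "tx": 0, "ty": 0, "tz": -5, "rx": 0, "ry": 0, "rz": 0},
  {"gripper": -1, "tx": 0, "ty": 0, "tz": -5, "rx": 0, "ry": 0, "rz": 0},
  {"gripper": -1, "tx": 0, "ty": 0, "tz": -5, "rx": 0, "ry": 0, "rz": 0},
  {"gripper": -1, "tx": 0, "ty": 0, "tz": -5, "rx": 0, "ry": 0, "rz": 0},
  {"gripper": -1, "tx": 0, "ty": 0, "tz": -5, "rx": 0, "ry": 0, "rz": 0},
  {"gripper": -1, "tx": 0, "ty": 0, "tz": -5, "rx": 0, "ry": 0, "rz": 0},
])

```text
clock: 4.48
ee_pos: [0.5206, 0.0323, 0.1887]
tcp_rot: [-3.142, 0.0, 2.693]
contact_force: [-0.6, -0.7, 0.9]
gripper_width: 0.997
```

```bash
cat > tips.py <<'E'
from h import *
o0=status.get_obs(); c=o0['ee_pos']; print(c.round(4),o0['tcp_rot'].round(3),o0['gripper_width'])
for n in("wrist","side"):
    im,d,K,T=cap(n); P=cloud(d,K,T); np.savez(f"pics/{n}_t.npz",im=im,d=d,K=K,T=T)
    y=o0['tcp_rot'][2]; s=(P[...,:2]-c[:2])@[np.sin(y),-np.cos(y)]; o=(P[...,:2]-c[:2])@[np.cos(y),np.sin(y)]
    for side in(-1,1):
        m=(s*side>.037)&(s*side<.066)&(abs(o)<.012)&(P[...,2]>.10)&(P[...,2]<c[2]+.07)
        if m.sum()>5: print(n,side,m.sum(),"zmin",np.percentile(P[m][:,2],[0,2,5]).round(4),"s",np.percentile(s[m],[2,98]).round(3),"o",np.percentile(o[m],[2,98]).round(3))
    q=(P[...,2]>.186)&(P[...,2]<.197)&(np.hypot(s,o)<.037); print(n,"rim z",np.percentile(P[q][:,2],[50,95]).round(4),"s",np.percentile(s[q],[1,99]).round(4),"o",np.percentile(o[q],[1,99]).round(4))
E
python3 tips.py
```

```text
[0.5206 0.0323 0.1887] [-3.142  0.     2.693] 0.9971138368851061
wrist -1 2830 zmin [0.2016 0.2052 0.2084] s [-0.057 -0.046] o [-0.008  0.01 ]
wrist 1 2830 zmin [0.2016 0.2049 0.2085] s [0.047 0.059] o [-0.007  0.01 ]
wrist rim z [0.1922 0.1937] s [-0.0324  0.0332] o [-0.033   0.0331]
side -1 291 zmin [0.129  0.2074 0.2109] s [-0.062 -0.054] o [-0.01   0.008]
side 1 27 zmin [0.2018 0.2021 0.2025] s [0.044 0.049] o [0.004 0.008]
side rim z [0.1896 0.1923] s [-0.0356  0.0296] o [-0.0335  0.0314]
```

Tips are at 0.202 with ee at 0.1887, well centred (s −46..+47). Going down 37 mm puts the tips at ≈ 0.165.

Request:
move_arm([
  {"gripper": -1, "tx": 0, "ty": 0, "tz": 8, "rx": 0, "ry": 0, "rz": 0},
  {"gripper": -1, "tx": 0, "ty": 0, "tz": 18, "rx": 0, "ry": 0, "rz": 0},
  {"gripper": -1, "tx": 0, "ty": 0, "tz": 28, "rx": 0, "ry": 0, "rz": 0},
  {"gripper": -1, "tx": 0, "ty": 0, "tz": 34, "rx": 0, "ry": 0, "rz": 0},
  {"gripper": -1, "tx": 0, "ty": 0, "tz": 37, "rx": 0, "ry": 0, "rz": 0},
  {"gripper": -1, "tx": 0, "ty": 0, "tz": 37, "rx": 0, "ry": 0, "rz": 0},
  {"gripper": -1, "tx": 0, "ty": 0, "tz": 37, "rx": 0, "ry": 0, "rz": 0},
])

```text
clock: 5.17
ee_pos: [0.5205, 0.0322, 0.1515]
tcp_rot: [-3.141, -0.0, 2.693]
contact_force: [0.3, -0.8, 0.2]
gripper_width: 1.001
```

```bash
python3 tips.py
```

```text
[0.5205 0.0322 0.1515] [-3.141 -0.     2.693] 1.0014437913080743
wrist -1 2837 zmin [0.1649 0.1675 0.171 ] s [-0.057 -0.046] o [-0.008  0.009]
wrist 1 2851 zmin [0.1639 0.1677 0.171 ] s [0.047 0.059] o [-0.007  0.01 ]
wrist rim z [0.1923 0.1936] s [-0.0325  0.0335] o [-0.0218  0.0332]
side -1 268 zmin [0.1061 0.165  0.1694] s [-0.062 -0.05 ] o [-0.01   0.008]
side rim z [0.1899 0.1922] s [-0.0331  0.0285] o [-0.0338  0.0314]
```

Tips are at 0.165, straddling the top band only. Closing.

Request:
move_arm([
  {"gripper": -0.5, "tx": 0, "ty": 0, "tz": 0, "rx": 0, "ry": 0, "rz": 0},
  {"gripper": -0.45, "tx": 0, "ty": 0, "tz": 0, "rx": 0, "ry": 0, "rz": 0},
  {"gripper": -0.4, "tx": 0, "ty": 0, "tz": 0, "rx": 0, "ry": 0, "rz": 0},
  {"gripper": 0, "tx": 0, "ty": 0, "tz": 0, "rx": 0, "ry": 0, "rz": 0},
  {"gripper": 1, "tx": 0, "ty": 0, "tz": 0, "rx": 0, "ry": 0, "rz": 0},
  {"gripper": 1, "tx": 0, "ty": 0, "tz": 0, "rx": 0, "ry": 0, "rz": 0},
  {"gripper": 1, "tx": 0, "ty": 0, "tz": 0, "rx": 0, "ry": 0, "rz": 0},
  {"gripper": 1, "tx": 0, "ty": 0, "tz": 0, "rx": 0, "ry": 0, "rz": 0},
  {"gripper": 1, "tx": 0, "ty": 0, "tz": 0, "rx": 0, "ry": 0, "rz": 0},
], force=25)

```text
clock: 6.02
ee_pos: [0.5206, 0.0322, 0.1518]
tcp_rot: [3.142, 0.0, 2.693]
contact_force: [-0.3, -0.6, 2.4]
gripper_width: 0.729
```

The grip is at 0.729 → 68.5 mm, as it should be. Pulling straight up slowly.

Request:
move_arm([
  {"gripper": 1, "tx": 0, "ty": 0, "tz": -1, "rx": 0, "ry": 0, "rz": 0},
  {"gripper": 1, "tx": 0, "ty": 0, "tz": -2, "rx": 0, "ry": 0, "rz": 0},
  {"gripper": 1, "tx": 0, "ty": 0, "tz": -3, "rx": 0, "ry": 0, "rz": 0},
  {"gripper": 1, "tx": 0, "ty": 0, "tz": -4.5, "rx": 0, "ry": 0, "rz": 0},
  {"gripper": 1, "tx": 0, "ty": 0, "tz": -6, "rx": 0, "ry": 0, "rz": 0},
  {"gripper": 1, "tx": 0, "ty": 0, "tz": -8, "rx": 0, "ry": 0, "rz": 0},
  {"gripper": 1, "tx": 0, "ty": 0, "tz": -10, "rx": 0, "ry": 0, "rz": 0},
  {"gripper": 1, "tx": 0, "ty": 0, "tz": -12, "rx": 0, "ry": 0, "rz": 0},
  {"gripper": 1, "tx": 0, "ty": 0, "tz": -14, "rx": 0, "ry": 0, "rz": 0},
  {"gripper": 1, "tx": 0, "ty": 0, "tz": -17, "rx": 0, "ry": 0, "rz": 0},
  {"gripper": 1, "tx": 0, "ty": 0, "tz": -20, "rx": 0, "ry": 0, "rz": 0},
  {"gripper": 1, "tx": 0, "ty": 0, "tz": -20, "rx": 0, "ry": 0, "rz": 0},
])

```text
clock: 7.02
ee_pos: [0.5209, 0.0323, 0.1724]
tcp_rot: [3.141, 0.001, 2.693]
contact_force: [-0.8, -0.0, -1.8]
gripper_width: 0.73
```

```bash
python3 - <<'E'
from h import *
im,*_=cap("side"); print(status.get_obs()['contact_force'].round(2)); cv2.imwrite("pics/s3.png",cv2.resize(im[80:280,220:420],(500,500))[...,::-1])
E
```

```text
[ 0.15  0.72 -1.7 ]
```

View pics/s3.png

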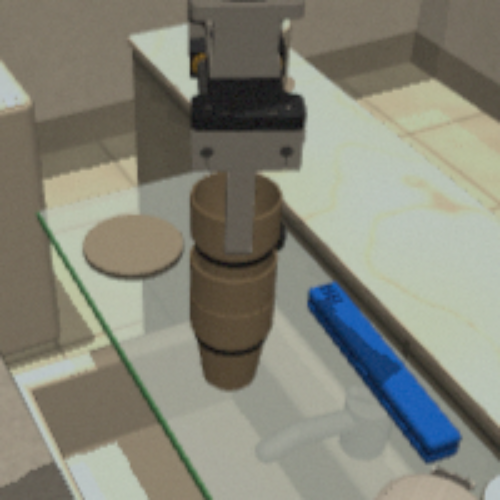

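The top tumbler is up 20 mm with its grey ring exposed at (230,258), and the lower two are still nested and standing. The force of −1.7 N is its weight alone, so the bumps have let go. Lifting clear.

Request:
move_arm([
  {"gripper": 1, "tx": 0, "ty": 0, "tz": -5, "rx": 0, "ry": 0, "rz": 0},
  {"gripper": 1, "tx": 0, "ty": 0, "tz": -12, "rx": 0, "ry": 0, "rz": 0},
  {"gripper": 1, "tx": 0, "ty": 0, "tz": -20, "rx": 0, "ry": 0, "rz": 0},
  {"gripper": 1, "tx": 0, "ty": 0, "tz": -28, "rx": 0, "ry": 0, "rz": 0},
  {"gripper": 1, "tx": 0, "ty": 0, "tz": -36, "rx": 0, "ry": 0, "rz": 0},
  {"gripper": 1, "tx": 0, "ty": 0, "tz": -44, "rx": 0, "ry": 0, "rz": 0},
  {"gripper": 1, "tx": 0, "ty": 0, "tz": -52, "rx": 0, "ry": 0, "rz": 0},
  {"gripper": 1, "tx": 0, "ty": 0, "tz": -60, "rx": 0, "ry": 0, "rz": 0},
  {"gripper": 1, "tx": 0, "ty": 0, "tz": -68, "rx": 0, "ry": 0, "rz": 0},
  {"gripper": 1, "tx": 0, "ty": 0, "tz": -72, "rx": 0, "ry": 0, "rz": 0},
  {"gripper": 1, "tx": 0, "ty": 0, "tz": -72, "rx": 0, "ry": 0, "rz": 0},
])

```text
clock: 7.98
ee_pos: [0.521, 0.0323, 0.2447]
tcp_rot: [3.141, 0.001, 2.693]
contact_force: [0.1, -0.3, -1.4]
gripper_width: 0.727
```

```bash
python3 - <<'E'
from h import *
o0=status.get_obs(); c=o0['ee_pos']; print(c.round(4),o0['contact_force'].round(2))
for n in("side","wrist"):
    im,d,K,T=cap(n); P=cloud(d,K,T)
    r=np.hypot(P[...,0]-c[0],P[...,1]-c[1])
    if n=="side":
        cv2.imwrite("pics/s4.png",cv2.resize(im[60:280,200:440],(480,440))[...,::-1])
        for a in(.12,.15,.155,.16,.165,.17,.18,.2,.22,.24,.26,.28):
            m=(r<.045)&(abs(P[...,2]-a)<.003); print(a,m.sum())
    m=(abs(P[...,2]-.039)<.004)&(np.hypot(P[...,0]-.518,P[...,1]-.227)<.06)
    cn,_=cv2.findContours(m.astype(np.uint8),0,2); k=max(cn,key=cv2.contourArea)[:,0]
    w=np.float32([plane(u,v,.039,K,T)[:2] for u,v in k]); print(n,"coaster",cv2.minEnclosingCircle(w), (w.min(0)+w.max(0))/2, np.ptp(w,axis=0))
E
```

```text
[0.521  0.0323 0.2447] [ 0.12 -0.27 -1.36]
0.12 132
0.15 164
0.155 178
0.16 59
0.165 0
0.17 0
0.18 0
0.2 63
0.22 68
0.24 74
0.26 140
0.28 166
side coaster ((0.5171234607696533, 0.2236633002758026), 0.05269099771976471) [0.5184757 0.2243275] [0.0998787  0.10290831]
wrist coaster ((0.5185798406600952, 0.22953373193740845), 0.0504937544465065) [0.51867014 0.22954842] [0.09914184 0.10065454]
```

View pics/s4.png

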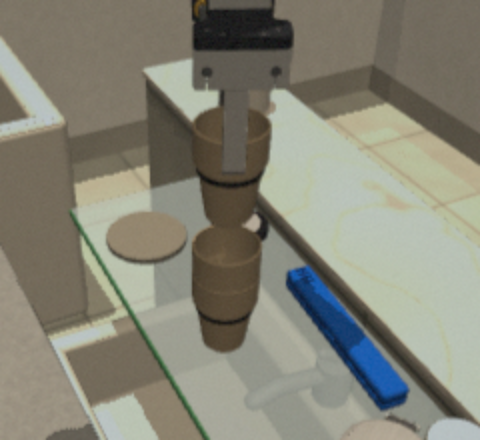

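The foot is well clear (nothing between z 0.165 and 0.18) and the other two stand nested. The coaster is at (0.5185, 0.2295) by the top and wrist cameras. The side camera reads ~4 mm lower in y, as it did for the stack, so I take that as its bias. Moving across.

Request:
move_arm([
  {"gripper": 1, "tx": 2, "ty": 4, "tz": 0, "rx": 0, "ry": 0, "rz": 0},
  {"gripper": 1, "tx": 6, "ty": 12, "tz": 0, "rx": 0, "ry": 0, "rz": 0},
  {"gripper": 1, "tx": 12, "ty": 24, "tz": 0, "rx": 0, "ry": 0, "rz": 0},
  {"gripper": 1, "tx": 20, "ty": 40, "tz": 0, "rx": 0, "ry": 0, "rz": 0},
  {"gripper": 1, "tx": 29, "ty": 58, "tz": 0, "rx": 0, "ry": 0, "rz": 0},
  {"gripper": 1, "tx": 38, "ty": 76, "tz": 0, "rx": 0, "ry": 0, "rz": 0},
  {"gripper": 1, "tx": 47, "ty": 94, "tz": 0, "rx": 0, "ry": 0, "rz": 0},
  {"gripper": 1, "tx": 56, "ty": 112, "tz": 0, "rx": 0, "ry": 0, "rz": 0},
  {"gripper": 1, "tx": 65, "ty": 130, "tz": 0, "rx": 0, "ry": 0, "rz": 0},
  {"gripper": 1, "tx": 73, "ty": 147, "tz": 0, "rx": 0, "ry": 0, "rz": 0},
  {"gripper": 1, "tx": 80, "ty": 161, "tz": 0, "rx": 0, "ry": 0, "rz": 0},
  {"gripper": 1, "tx": 85, "ty": 171, "tz": 0, "rx": 0, "ry": 0, "rz": 0},
  {"gripper": 1, "tx": 88, "ty": 176, "tz": 0, "rx": 0, "ry": 0, "rz": 0},
  {"gripper": 1, "tx": 88, "ty": 176, "tz": 0, "rx": 0, "ry": 0, "rz": 0},
  {"gripper": 1, "tx": 88, "ty": 176, "tz": 0, "rx": 0, "ry": 0, "rz": 0},
])

```text
clock: 9.33
ee_pos: [0.5177, 0.2285, 0.2435]
tcp_rot: [-3.141, 0.0, 2.692]
contact_force: [0.3, -0.0, -1.4]
gripper_width: 0.729
```

Request:
move_arm([
  {"gripper": 1, "tx": 0, "ty": 0, "tz": 5, "rx": 0, "ry": 0, "rz": 0},
  {"gripper": 1, "tx": 0, "ty": 0, "tz": 14, "rx": 0, "ry": 0, "rz": 0},
  {"gripper": 1, "tx": 0, "ty": 0, "tz": 26, "rx": 0, "ry": 0, "rz": 0},
  {"gripper": 1, "tx": 0, "ty": 0, "tz": 40, "rx": 0, "ry": 0, "rz": 0},
  {"gripper": 1, "tx": 0, "ty": 0, "tz": 54, "rx": 0, "ry": 0, "rz": 0},
  {"gripper": 1, "tx": 0, "ty": 0, "tz": 68, "rx": 0, "ry": 0, "rz": 0},
  {"gripper": 1, "tx": 0, "ty": 0, "tz": 82, "rx": 0, "ry": 0, "rz": 0},
  {"gripper": 1, "tx": 0, "ty": 0, "tz": 96, "rx": 0, "ry": 0, "rz": 0},
  {"gripper": 1, "tx": 0, "ty": 0, "tz": 108, "rx": 0, "ry": 0, "rz": 0},
  {"gripper": 1, "tx": 0, "ty": 0, "tz": 118, "rx": 0, "ry": 0, "rz": 0},
  {"gripper": 1, "tx": 0, "ty": 0, "tz": 126, "rx": 0, "ry": 0, "rz": 0},
  {"gripper": 1, "tx": 0, "ty": 0, "tz": 132, "rx": 0, "ry": 0, "rz": 0},
  {"gripper": 1, "tx": 0, "ty": 0, "tz": 136, "rx": 0, "ry": 0, "rz": 0},
  {"gripper": 1, "tx": 0, "ty": 0, "tz": 137, "rx": 0, "ry": 0, "rz": 0},
  {"gripper": 1, "tx": 0, "ty": 0, "tz": 137, "rx": 0, "ry": 0, "rz": 0},
])

```text
clock: 10.58
ee_pos: [0.5177, 0.229, 0.1067]
tcp_rot: [-3.142, 0.0, 2.693]
contact_force: [-0.0, 0.2, -2.1]
gripper_width: 0.731
```

```bash
python3 - <<'E'
from h import *
o0=status.get_obs(); c=o0['ee_pos']; print(c.round(4),o0['contact_force'].round(2))
im,d,K,T=cap("side"); P=cloud(d,K,T); im2,d2,K2,T2=cap("wrist"); P2=cloud(d2,K2,T2)
print("stack rim (side)",np.median(P[(np.hypot(P[...,0]-.52,P[...,1]-.031)<.045)&(P[...,2]>.152)&(P[...,2]<.165)],0).round(3))
m=(np.hypot(P2[...,0]-c[0],P2[...,1]-c[1])<.04)&(P2[...,2]>.1)&(P2[...,2]<.165); print("rim z wrist",np.percentile(P2[m][:,2],[90,99]).round(4))
a=cv2.resize(im[100:230,200:380],(540,390)); Ti=np.linalg.inv(T)
m=(np.hypot(P[...,0]-c[0],P[...,1]-c[1])<.03)&(P[...,2]<.13)&(P[...,2]>.045); vs,us=np.where(m)
for u in(272,276): print([(v,P[v,u].round(3).tolist()) for v in range(165,195,3)])
cv2.imwrite("pics/s5.png",a[...,::-1])
E
```

```text
[0.5177 0.229  0.1067] [-0.02  0.16 -2.11]
stack rim (side) [0.518 0.027 0.156]
rim z wrist [0.1487 0.1633]
[(165, [0.508, 0.202, 0.093]), (168, [0.509, 0.205, 0.083]), (171, [0.509, 0.205, 0.074]), (174, [0.508, 0.205, 0.066]), (177, [0.509, 0.207, 0.055]), (180, [0.513, 0.219, 0.037]), (183, [0.509, 0.208, 0.037]), (186, [0.503, 0.195, 0.039]), (189, [0.498, 0.185, 0.038]), (192, [nan, nan, nan])]
[(165, [0.517, 0.199, 0.093]), (168, [0.518, 0.201, 0.083]), (171, [0.518, 0.203, 0.072]), (174, [0.518, 0.202, 0.065]), (177, [0.519, 0.206, 0.053]), (180, [0.521, 0.212, 0.039]), (183, [0.517, 0.203, 0.038]), (186, [0.512, 0.192, 0.038]), (189, [nan, nan, nan]), (192, [0.507, 0.181, 0.029])]
```

View pics/s5.png

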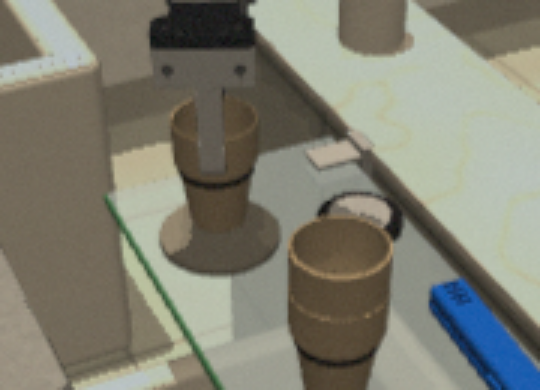

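The tumbler is upright and centred over the coaster (foot at crop (218,228), disc around (220,240)), about 14 mm above it. Creeping down while watching the force.

Request:
move_arm([
  {"gripper": 1, "tx": 0, "ty": 0, "tz": 3, "rx": 0, "ry": 0, "rz": 0},
  {"gripper": 1, "tx": 0, "ty": 0, "tz": 6, "rx": 0, "ry": 0, "rz": 0},
  {"gripper": 1, "tx": 0, "ty": 0, "tz": 9, "rx": 0, "ry": 0, "rz": 0},
  {"gripper": 1, "tx": 0, "ty": 0, "tz": 11, "rx": 0, "ry": 0, "rz": 0},
  {"gripper": 1, "tx": 0, "ty": 0, "tz": 12, "rx": 0, "ry": 0, "rz": 0},
  {"gripper": 1, "tx": 0, "ty": 0, "tz": 12.5, "rx": 0, "ry": 0, "rz": 0},
  {"gripper": 1, "tx": 0, "ty": 0, "tz": 12.5, "rx": 0, "ry": 0, "rz": 0},
])

```text
clock: 11.27
ee_pos: [0.5176, 0.229, 0.094]
tcp_rot: [-3.141, -0.0, 2.693]
contact_force: [0.1, 0.2, -1.9]
gripper_width: 0.725
```

Request:
move_arm([
  {"gripper": 1, "tx": 0, "ty": 0, "tz": 0.5, "rx": 0, "ry": 0, "rz": 0},
  {"gripper": 1, "tx": 0, "ty": 0, "tz": 1, "rx": 0, "ry": 0, "rz": 0},
  {"gripper": 1, "tx": 0, "ty": 0, "tz": 1, "rx": 0, "ry": 0, "rz": 0},
  {"gripper": 1, "tx": 0, "ty": 0, "tz": 1, "rx": 0, "ry": 0, "rz": 0},
])

```text
clock: 11.6
ee_pos: [0.5177, 0.2291, 0.0932]
tcp_rot: [3.142, 0.0, 2.693]
contact_force: [0.4, -0.2, -2.1]
gripper_width: 0.731
```

Request:
move_arm([
  {"gripper": 1, "tx": 0, "ty": 0, "tz": 0.4, "rx": 0, "ry": 0, "rz": 0},
  {"gripper": 1, "tx": 0, "ty": 0, "tz": 0.7, "rx": 0, "ry": 0, "rz": 0},
  {"gripper": 1, "tx": 0, "ty": 0, "tz": 0.7, "rx": 0, "ry": 0, "rz": 0},
  {"gripper": 1, "tx": 0, "ty": 0, "tz": 0.7, "rx": 0, "ry": 0, "rz": 0},
])

```text
clock: 11.93
ee_pos: [0.5178, 0.229, 0.0928]
tcp_rot: [3.141, 0.0, 2.693]
contact_force: [-2.1, -1.1, 6.1]
gripper_width: 0.729
```

Contact: the force rose to +6 N. Letting go, then withdrawing straight up.

Request:
move_arm([
  {"gripper": 0.4, "tx": 0, "ty": 0, "tz": -0.3, "rx": 0, "ry": 0, "rz": 0},
  {"gripper": -0.5, "tx": 0, "ty": 0, "tz": -0.3, "rx": 0, "ry": 0, "rz": 0},
  {"gripper": -0.6, "tx": 0, "ty": 0, "tz": -0.3, "rx": 0, "ry": 0, "rz": 0},
  {"gripper": -0.8, "tx": 0, "ty": 0, "tz": -0.3, "rx": 0, "ry": 0, "rz": 0},
  {"gripper": -1, "tx": 0, "ty": 0, "tz": -0.3, "rx": 0, "ry": 0, "rz": 0},
  {"gripper": -1, "tx": 0, "ty": 0, "tz": -0.3, "rx": 0, "ry": 0, "rz": 0},
  {"gripper": -1, "tx": 0, "ty": 0, "tz": -0.3, "rx": 0, "ry": 0, "rz": 0},
  {"gripper": -1, "tx": 0, "ty": 0, "tz": -0.3, "rx": 0, "ry": 0, "rz": 0},
  {"gripper": -1, "tx": 0, "ty": 0, "tz": -0.3, "rx": 0, "ry": 0, "rz": 0},
])

```text
clock: 12.68
ee_pos: [0.5176, 0.229, 0.0928]
tcp_rot: [-3.142, -0.0, 2.693]
contact_force: [0.2, -0.2, -0.2]
gripper_width: 0.998
```

Request:
move_arm([
  {"gripper": -1, "tx": 0, "ty": 0, "tz": -4, "rx": 0, "ry": 0, "rz": 0},
  {"gripper": -1, "tx": 0, "ty": 0, "tz": -14, "rx": 0, "ry": 0, "rz": 0},
  {"gripper": -1, "tx": 0, "ty": 0, "tz": -30, "rx": 0, "ry": 0, "rz": 0},
  {"gripper": -1, "tx": 0, "ty": 0, "tz": -50, "rx": 0, "ry": 0, "rz": 0},
  {"gripper": -1, "tx": 0, "ty": 0, "tz": -75, "rx": 0, "ry": 0, "rz": 0},
  {"gripper": -1, "tx": 0, "ty": 0, "tz": -100, "rx": 0, "ry": 0, "rz": 0},
  {"gripper": -1, "tx": 0, "ty": 0, "tz": -125, "rx": 0, "ry": 0, "rz": 0},
  {"gripper": -1, "tx": 0, "ty": 0, "tz": -140, "rx": 0, "ry": 0, "rz": 0},
  {"gripper": -1, "tx": 0, "ty": 0, "tz": -140, "rx": 0, "ry": 0, "rz": 0},
  {"gripper": -1, "tx": 0, "ty": 0, "tz": -140, "rx": 0, "ry": 0, "rz": 0},
])

```text
clock: 13.52
ee_pos: [0.518, 0.2292, 0.2341]
tcp_rot: [3.14, 0.001, 2.693]
contact_force: [-1.0, 0.9, -1.5]
gripper_width: 0.999
```

```bash
python3 - <<'E'
from h import *
im,d,K,T=cap("side"); P=cloud(d,K,T); w,d2,K2,T2=cap("wrist"); P2=cloud(d2,K2,T2)
q=P2[(np.hypot(P2[...,0]-.518,P2[...,1]-.229)<.045)&(P2[...,2]>.126)&(P2[...,2]<.14)]
print("rim",len(q),np.percentile(q[:,2],[50,95]).round(4),((q.min(0)+q.max(0))/2).round(4))
m=(abs(P2[...,2]-.039)<.004)&(np.hypot(P2[...,0]-.518,P2[...,1]-.229)<.06); c=P2[m]; print("coaster extents",((np.percentile(c,.5,0)+np.percentile(c,99.5,0))/2).round(4))
q=P[(np.hypot(P[...,0]-.52,P[...,1]-.031)<.05)&(P[...,2]>.15)&(P[...,2]<.17)]; print("stack",((q.min(0)+q.max(0))/2).round(4),q[:,2].max().round(4))
cv2.imwrite("pics/s6.png",np.vstack([cv2.resize(im[100:340,180:480],(375,300)),cv2.resize(w,(375,281))])[...,::-1])
E
```

```text
rim 1085 [0.1333 0.1347] [0.5181 0.229  0.1312]
coaster extents [0.512  0.2313 0.0397]
stack [0.5211 0.0294 0.1545] 0.1589
```

View pics/s6.png

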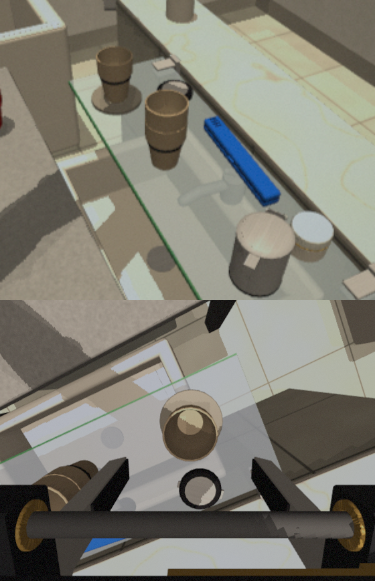

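The tumbler stands upright on the coaster (side crop (115,75)) with its rim at z 0.133 (expected 0.039 + 0.094) and centre (0.518, 0.229). The other two stand nested, the other things look undisturbed, and the gripper is clear.

```bash
python3 -c "
from cell import robot; print(robot.job_done())"
```

```text
the job is handed in; nothing more can be done
None
```

The top tumbler is off the stack and standing upright on the coaster. I gripped it by its rim band, pulled it straight up until it was free, carried it across and set it down until the force showed contact. I then let go, withdrew straight up and handed the job in at about 13.6 s.

**Last checks:**
- **Tumbler:** its rim is at z 0.133, as expected. Its centre is within about 1 mm of where I measured the coaster, so the whole foot is on the stone.
- **Stack:** the other two are still nested and standing where they were; the rim is at z ≈ 0.158, at the same place as before in the side camera.
- **Other things:** they look undisturbed in the last pictures. I checked them by eye only and did not measure them again.

**What disagreed or failed:**
- **Reported TCP height:** it was about 33 mm too low against the fingertips seen by the cameras. My first grasp therefore closed on air above the rim, touching nothing. After that I used the heights the cameras gave.
- **Side camera:** it read 3–5 mm low in y compared with the other two, so I used the top and wrist cameras for sideways position.
- **Coaster after placing:** the tumbler hid part of it, so the last reading of its centre, (0.512, 0.231), is rough. It was 6–7 mm off the earlier one in x, against a 28 mm margin.

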